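# Put a spice tin back in its place in a packed rack

### The arm

A 7-joint arm with a two-finger parallel gripper is mounted at the origin on the work surface. World frame = base frame: x ahead of the robot, y to its left, z up, the work surface at z = 0. Lengths are in m, angles in rad, forces in N, time in s.
With the tool pointing down it reaches from about 0.4 to 0.85 m from the base axis. Payload 6.9 kg.
Tool frame: the origin (TCP) lies at the very end of the fingers, on their centre line; the grasp point (between the pads) lies 19 mm behind it; z points along the fingers, y is the line along which they close (so a half turn about z gives the same grasp; the last joint's range is limited). The gripper opens to 85 mm and grips with 20 to 120 N. Pads are 22 mm wide; open, the fingers measure 114 mm over their backs; the gripper's body (76 mm by 85 mm) begins 54 mm behind the grasp point. The pads swing forward as they close: fully open they stand 13 mm farther back than shut.
Start: joints at [0.105, 0.507, -0.238, 1.5, 0.126, 1.149, -0.155], TCP at [0.625, -0, 0.231] pointing down, gripper open.
Joint ranges: [-3.08, 3.08], [-0.24, 2.05], [-1.43, 1.35], [0, 2.5], [-1.52, 4.66], [0.17, 1.96], [-2.89, 2.89]. Speed limits (rad/s): [2.39, 2.39, 3.14, 3.14, 3.14, 3.14, 3.14].

### API

Orientations are given as a unit quaternion [x, y, z, w].
In Python, from workcell import telemetry, imaging, ctrl gives the robot as it stands. The module is installed in compiled form; this text tells all that it offers.
- The arm moves only by the tool move_arm, never from a script. Its argument "moves" is a list that holds one entry, the list of rows, each a list of 7 numbers: the shift along the world's x, y, z in mm, then the turn, a rotation vector about the world's x, y, z in rad, then the closure, from 0 (fully open) to 1 (shut). In form: [[[tx, ty, tz, ax, ay, az, fingers], ...]]. A call has 1 to 12 rows; each row is the pose to reach, as a shift and turn from the pose commanded when the call began; what a row does not reach only later rows make up. A row lasts 1/8 s, in which the tool goes at most 62.5 mm and 10.7 degrees, less where a joint would pass 70% of its speed; a pose out of reach is approached as far as the arm can. A call with a gripper value outside its range is refused whole. The fingers move at their own pace and stop on an object; "newtons" is the grip in N (left out, the last holds). Time passes only in rows, so rows that repeat a pose let the fingers close. It gives the time, the measured TCP pose, the force, the opening and the grip force at its end, in the units of the state.
- telemetry.get_obs(): the state, without advancing time (a new reading comes with each control period).
- imaging.capture(name): name is "scene" or "side" or "wrist"; returns a dict with "image" (400x640x3 uint8, red, green, blue), "intrinsics" (3x3 intrinsics, pixels), "R" (3x3) and "t" (3): a world point X has camera coordinates R X + t; the wrist camera has in their place "hand_eye" (4x4, takes a point from camera to tool coordinates, whose origin is the TCP and whose axes are the flange's). Camera axes: x right, y down, z forward; pixel columns grow to the right and rows downward; lengths in m; the calibration is good to about 2 mm. The wrist camera is an equidistant fisheye: a pixel r from the principal point sees the ray r / f radians off the axis. A picture is of the moment at which its call begins: read the wrist's pose just before it. There is no depth.
- ctrl.job_done(): hands the job in; it is judged then, once.
The state is a dict: "clock": time; "joint_positions": joint angles; "joint_vel": joint speeds; "joint_efforts": joint torques, N m; "eef_pos": TCP position; "ee_rot": TCP orientation; "ft_force": force on the tool from outside, world axes, zero at the start; "moment": the same for the moment, N m; "finger_gap": finger opening in m; "grip_force": force on a finger pad.
Only numpy, scipy, OpenCV 4.12 (cv2) and the standard library are available. Lean on these libraries where they do the work, as an engineer would, in place of code of your own. Each camera call takes 0.05 s, during which the arm holds its last target. There are 200 camera calls.

### The job

Put the loose red spice tin back in its place in the spice rack, between the yellow tin and the blue tin. Make room by sliding the tins in the row apart without lifting any of them out, then lower the red tin upright until it stands on the rack's base before you let go of it. All seven tins must end standing in the row, and everything else on the counter is to be left alone.

Things in the scene. Friction and masses are not known exactly. Their poses are not given: they have to be found in the camera images.
- rack: fixed wooden spice rack that holds the row of tins: base board 94 x 336 mm, two end panels, a low dowel rail along front and back; turned up to 9 degrees. Origin: centre of its underside, on the counter. x: across the row, away from the robot; y: along the row, to the robot's left; z up. The tins stand on its base board, 12 mm above the origin.
- rack_in (a point): centre of the rack's inner floor (top of the base board), axes as the rack's. From here the end panels' inner faces are at y = -154 and +154 mm (308 mm inside; panels 14 mm thick, tops 65 mm above this floor); the front and back rails leave 66 mm in x (10 mm dowels centred at x = -38 and +38 mm, tops 23 mm above this floor).
- tin_red_mid (a point): centre (half-way up, 47.5 mm above its underside) of the loose spice tin, RED lid and label, upright on the counter left or right of the rack. All seven tins are equal but for colour: upright block 60 mm (its x) by 42 mm (its y) by 95 mm (its z), about 0.13 kg, smooth: they slide easily on the rack's wood. In the rack the 60 mm side lies across the row (tin x along rack x, either way round).
- tin_yellow_mid (a point): centre (half-way up, 59.5 mm above the counter) of the tin with YELLOW lid and label, standing in the rack's row, 60 mm side across it, free to slide along it. The blue tin is its next neighbour on the rack's -y side, 3 to 7 mm away; the pair is the first, middle or last two of the six
- tin_blue_mid (a point): centre (half-way up, 59.5 mm above the counter) of the tin with BLUE lid and label, standing in the rack's row, 60 mm side across it, free to slide along it. The free length in the whole row is 56 mm: small gaps between tins, the rest at the two ends of the row
- tin_green_mid (a point): centre (half-way up, 59.5 mm above the counter) of the tin with green lid and label, standing in the rack's row, 60 mm side across it, free to slide along it
- tin_white_mid (a point): centre (half-way up, 59.5 mm above the counter) of the tin with white lid and label, standing in the rack's row, 60 mm side across it, free to slide along it
- tin_black_mid (a point): centre (half-way up, 59.5 mm above the counter) of the tin with black lid and label, standing in the rack's row, 60 mm side across it, free to slide along it
- tin_purple_mid (a point): centre (half-way up, 59.5 mm above the counter) of the tin with purple lid and label, standing in the rack's row, 60 mm side across it, free to slide along it
- mug: blue ceramic mug with handle, 95 mm tall, 82 mm across; bystander, loose on the counter; origin at the centre of its underside
- mill: dark turned-wood pepper mill, 170 mm tall, 58 mm across; bystander, loose on the counter; origin at the centre of its underside
- honey: amber honey jar with brass lid, 105 mm tall, 64 mm across; bystander, loose on the counter; origin at the centre of its underside
- oil: green glass oil bottle, 240 mm tall, 66 mm across; bystander, loose on the counter; origin at the centre of its underside
- bowl: white bowl, 55 mm tall, 116 mm across; bystander, loose on the counter; origin at the centre of its underside
Mind the look-alikes: they are no part of the job. There is more than one size of the part that bears tin_green_mid; the job needs the smallest.

How it is judged:
By the outcome, as a careful person would: the job done as asked, in the order asked, and still so for the second after the job is handed in, with the robot touching nothing.
It also fails if it takes over 59 s, if anything falls off the work surface, if the arm or the gripper's body presses on something with over 40 N, if the wrist force passes 120 N, or if a joint passes its speed limit or range.

## Working session

There is one attempt and no reset: what is moved stays moved. The work goes in short steps, Python scripts to look and compute and a tool call to move; the robot and the scene stay as the last step left them, time stands still between calls to the robot, and variables do not carry over. Pictures are saved under pics/ and viewed, at most 10 in all, crops included, and the job is handed in when it is done.

Besides the shell and the picture viewer there is one more tool, called after ">>>" by a JSON object that holds its "op" and its "data". move_arm: Moves the arm, as the interface text tells. Its arguments: {"type":"object","properties":{"moves":{"type":"array"},"newtons":{"type":"number"}},"required":["moves"]}

```bash
mkdir -p pics
python3 - <<'E'
from workcell import telemetry, imaging
import cv2,pickle
o=telemetry.get_obs();print(o)
d={n:imaging.capture(n) for n in("scene","side","wrist")}
pickle.dump((o,d),open('c0.pkl','wb'))
for n in d:
  cv2.imwrite(f'pics/{n}0.png',d[n]['image'][:,:,::-1])
  print(n,{k:v for k,v in d[n].items() if k!='image'})
E
```

```text
{'clock': 0.0, 'joint_positions': array([ 0.10549139,  0.50832904, -0.23751802,  1.50114464,  0.12567974,
        1.14886011, -0.15475243]), 'joint_vel': array([ 1.27898262e-04, -1.54583075e-05,  9.89613642e-04,  7.15577972e-04,
        2.25158993e-04,  2.16526429e-05, -1.96396398e-03]), 'joint_efforts': array([ 1.19726570e-03, -6.20588279e+01, -2.18696728e+00, -2.49655455e+01,
        1.23123583e-02,  1.21321963e-02,  2.04169703e-05]), 'eef_pos': array([ 6.24503915e-01, -6.79319065e-05,  2.30430801e-01]), 'ee_rot': array([ 7.07085080e-01,  7.07127938e-01, -6.25648163e-04, -6.15263422e-04]), 'ft_force': array([ 0.15957109,  0.90309742, -0.52204505]), 'moment': array([-0.02644831,  0.03301698, -0.02401058]), 'grip_force': 0.0, 'finger_gap': 0.08532673960222993}
scene {'intrinsics': array([[427.7403817 ,   0.        , 318.6193829 ],
       [  0.        , 427.7403817 , 194.70990624],
       [  0.        ,   0.        ,   1.        ]]), 'R': array([[ 0.88633267,  0.46284631,  0.01370003],
       [ 0.27977142, -0.51170673, -0.81233255],
       [-0.36897473,  0.72382975, -0.58303356]]), 't
[... 259 characters left out ...]
7736,  0.00677635],
       [-0.35857203, -0.52727113, -0.77033191],
       [ 0.44195142,  0.63098028, -0.63760711]]), 't': array([-0.44159241,  0.2546557 ,  0.94182384])}
wrist {'intrinsics': array([[309.70691629,   0.        , 319.44749812],
       [  0.        , 309.70691629, 202.35656453],
       [  0.        ,   0.        ,   1.        ]]), 'hand_eye': array([[ 2.51294808e-04, -9.60511881e-01, -2.78238858e-01,
         7.10327969e-02],
       [ 9.99999959e-01,  2.02598198e-04,  2.03770321e-04,
        -1.27164983e-03],
       [-1.39353123e-04, -2.78238898e-01,  9.60511893e-01,
        -1.42513054e-01],
       [ 0.00000000e+00,  0.00000000e+00,  0.00000000e+00,
         1.00000000e+00]])}
```

View pics/scene0.png

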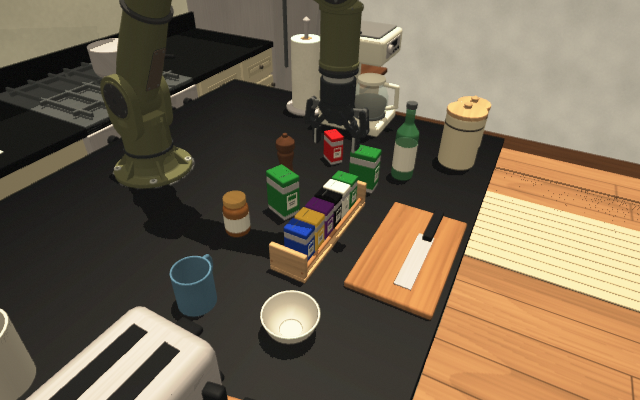

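View pics/side0.png

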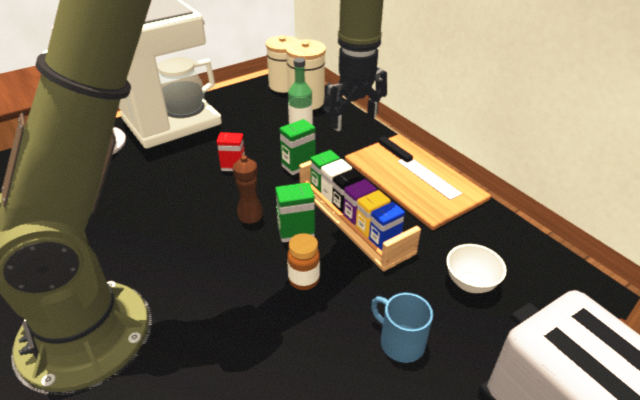

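The row, from the −y end, is blue, yellow, purple, black, white, green (scene (298,240) to (345,185)). The loose red tin is at scene (333,147) and side (231,152). There are two larger green look-alikes outside the rack, at scene (283,190) and (366,168). I'll enlarge these views to measure.

Run:
```python
import pickle,cv2
o,d=pickle.load(open('c0.pkl','rb'))
a=d['scene']['image'][120:290,240:400,::-1]
cv2.imwrite('pics/a.png',cv2.resize(a[:120*1+50],None,fx=3.5,fy=3.5,interpolation=cv2.INTER_CUBIC))
b=d['side']['image'][120:270,210:430,::-1]
cv2.imwrite('pics/b.png',cv2.resize(b,None,fx=3.6,fy=3.6,interpolation=cv2.INTER_CUBIC))
```

```text
(no output)
```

View pics/a.png

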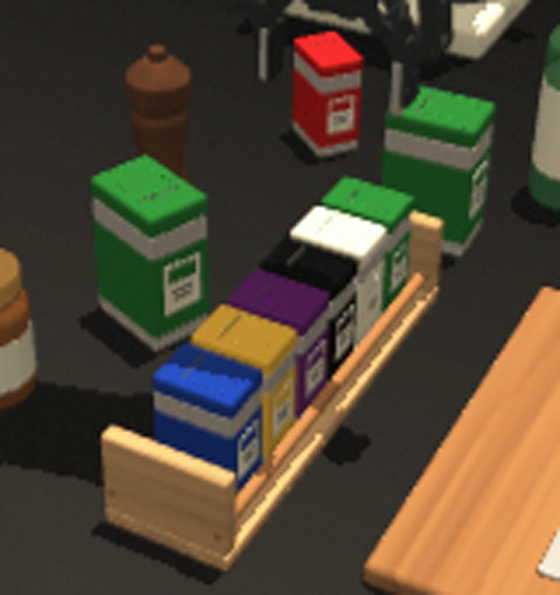

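View pics/b.png

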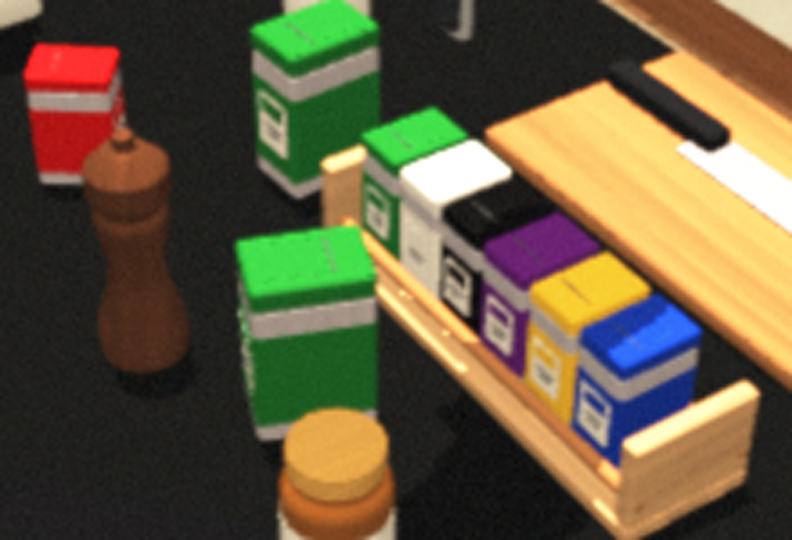

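View pics/wrist0.png

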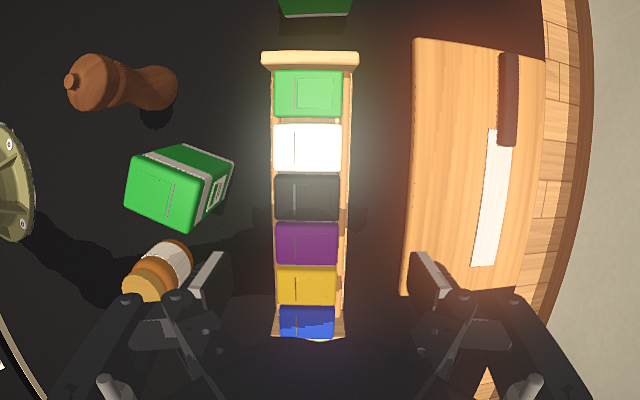

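The crops confirm the layout. The job's green tin is the small one in the rack at crop a (368,205), and the two larger greens stand outside it. The only red tin is at a (327,52), left (+y) of the rack. Next I'll measure from the lid centres.

```bash
cat > h.py <<'E'
import numpy as np
from scipy.spatial.transform import Rotation as Ro
def ray(d,o,uv,name):
    K=d['intrinsics'];q=(np.array(uv)-K[:2,2])/K[0,0]
    if name=='wrist':
        th=np.linalg.norm(q);v=np.r_[q/th*np.sin(th),np.cos(th)]
        R=Ro.from_quat(o['ee_rot']).as_matrix();T=d['hand_eye']
        return R@T[:3,3]+o['eef_pos'],R@T[:3,:3]@v
    return -d['R'].T@d['t'],d['R'].T@np.r_[q,1]
def atz(d,o,uv,name,z):
    c,v=ray(d,o,uv,name);return (c+v*(z-c[2])/v[2])*1000
E
python3 - <<'E'
import pickle;from h import *
np.set_printoptions(precision=1,suppress=True)
o,d=pickle.load(open('c0.pkl','rb'))
A=lambda u,v:(240+u/3.5,120+v/3.5)
B=lambda u,v:(210+u/3.6,120+v/3.6)
L=dict(blue=[(212,379),(641,334),(307,322)],yellow=[(244,336),(592,289),(308,286)],purple=[(280,302),(545,250),(307,244)],black=[(309,266),(499,209),(307,197)],white=[(340,234),(457,175),(307,148)],green=[(368,205),(418,138),(308,93)],red=[(327,52),(74,69)])
for n,l in L.items():
    z=.095 if n=='red' else .107
    r=[atz(d['scene'],o,A(*l[0]),'scene',z)[:2],atz(d['side'],o,B(*l[1]),'side',z)[:2]]
    if len(l)>2:r.append(atz(d['wrist'],o,l[2],'wrist',z)[:2])
    print(n,*r)
for nm,f,P in(('scene',A,[(325,32),(361,62),(330,75),(292,45)]),('side',B,[(37,45),(120,50),(112,95),(28,85)])):
    print('redcorners',nm,*[atz(d[nm],o,f(*p),nm,.095)[:2] for p in P])
print('panel',[atz(d['scene'],o,A(*p),'scene',.077)[:2] for p in[(103,432),(235,485)]],[atz(d['scene'],o,A(228,567),'scene',0)[:2]],
 [atz(d['wrist'],o,p,'wrist',.077)[:2] for p in[(262,52),(358,52),(262,68),(358,68)]])
E
```

```text
blue [ 618.2 -149.9] [ 605.2 -149.9] [ 609.8 -139.1]
yellow [ 615.2 -101.8] [ 607.6 -102.5] [611.7 -92.9]
purple [618.9 -57.6] [607.4 -57.6] [611.4 -46.7]
black [617.6 -10.7] [609.1  -8.9] [612.   -1.1]
white [619.6  35.4] [608.4  34.9] [612.4  42.6]
green [621.5  79.8] [611.4  82.7] [613.4  90. ]
red [478.7 304.2] [468.4 301.9]
redcorners scene [460.1 338.3] [513.3 301.9] [499.7 267.1] [445.3 300.9]
redcorners side [460.7 345.1] [507.  305.7] [475.2 257.7] [432.6 301.6]
panel [array([ 565.2, -197.5]), array([ 662.2, -199.6])] [array([ 656. , -197.9])] [array([568.5, 133.7]), array([659.3, 132.8]), array([568.6, 117.7]), array([659.3, 116.9])]
```

>>> {"op": "move_arm", "data": {"moves": [[[0,-50,30,0,0,0,0],[0,-100,60,0,0,0,0],[0,-110,70,0,0,0,0],[0,-110,70,0,0,0,0],[0,-110,70,0,0,0,0],[0,-110,70,0,0,0,0]]]}}

```text
clock: 0.9
eef_pos: [0.6248, -0.1081, 0.3003]
ee_rot: [0.706, 0.708, -0.0, -0.001]
ft_force: [0.3, -0.3, 0.5]
finger_gap: 0.0854
grip_force: 0.0
```

```bash
cat > cap.py <<'E'
import sys,pickle,cv2
from workcell import telemetry, imaging
o=telemetry.get_obs();n=sys.argv[1];d=imaging.capture(n)
pickle.dump((o,d),open(sys.argv[2]+'.pkl','wb'))
x0,x1,y0,y1,s=map(float,sys.argv[3:8])
im=d['image'][int(y0):int(y1),int(x0):int(x1),::-1]
cv2.imwrite(f'pics/{sys.argv[2]}.png',cv2.resize(im,None,fx=s,fy=s,interpolation=cv2.INTER_CUBIC))
print(o['clock'],o['eef_pos'],o['ee_rot'],o['ft_force'])
E
python3 cap.py wrist w1 180 440 60 360 2
```

```text
0.9 [ 0.62476383 -0.10813503  0.30034326] [ 7.06199584e-01  7.08012204e-01 -2.34273810e-04 -9.00580754e-04] [ 0.25624046 -0.28183708  0.5291156 ]
```

View pics/w1.png

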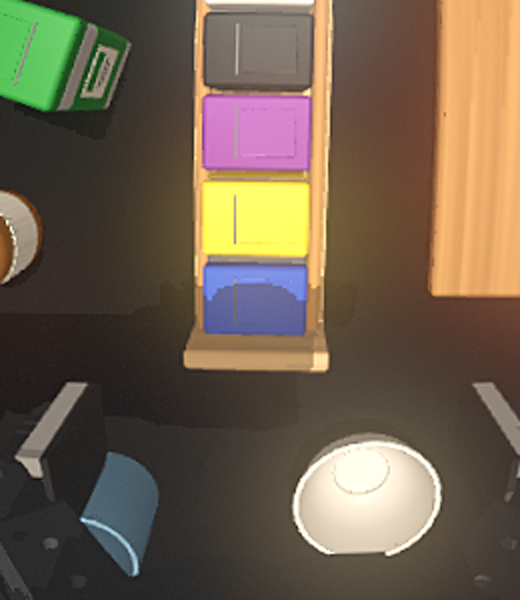

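Run:
```python
import pickle;from h import *
np.set_printoptions(precision=1,suppress=True)
o,d=pickle.load(open('w1.pkl','rb'))
f=lambda u,v,z:atz(d,o,(180+u/2,60+v/2),'wrist',z)[:2]
for n,l,r,t,b in[('blue',203,307,263,334),('yel',202,310,180,257),('pur',202,311,94,170),('blk',203,313,12,90)]:
    p=f((l+r)/2,t,.107);q=f((l+r)/2,b,.107)
    print(n,p,q,(p+q)/2, p[1]-q[1], f(r,(t+b)/2,.107)[0]-f(l,(t+b)/2,.107)[0])
print('panel',f(186,354,.077),f(328,354,.077),f(186,370,.077),f(328,370,.077))
o0,d0=pickle.load(open('c0.pkl','rb'))
for n,t,b in [('green',70,117),('white',124,172),('black',174,220),('pur',222,264),('yel',267,305)]:
    p=atz(d0['wrist'],o0,(307,t),'wrist',.107);q=atz(d0['wrist'],o0,(307,b),'wrist',.107);print(n,p[1],q[1])
```

```text
blue [ 609.9 -121.6] [ 609.6 -164. ] [ 609.7 -142.8] 42.3610980676749 59.33062677951307
yel [610.7 -75. ] [ 610.5 -118.2] [610.6 -96.6] 43.134053817869344 59.59129637518254
pur [611.1 -28.2] [611.  -69.5] [611.  -48.9] 41.33757137784077 58.77813905399523
blk [611.8  16.7] [611.9 -26. ] [611.8  -4.6] 42.77246274210451 58.74166967019528
panel [ 563.7 -189.5] [ 654.8 -188.9] [ 563.1 -200.7] [ 655.2 -200.1]
green 109.96582260800186 69.3081595987881
white 63.29165897094985 21.492642971204575
black 19.712581710970323 -22.81070425363442
pur -24.74723159797565 -67.87938845751141
yel -71.17633018483126 -116.34277439797451
```

The wrist view shows blue at (609.8,−143), yellow at (610.7,−97) and the −y panel's inner face at y≈−187. That leaves about 22 mm free beside blue, and the rack's yaw is about −0.8°. I'll grip blue and slide it towards −y.

>>> {"op": "move_arm", "data": {"moves": [[[-15,-37,-50,0,0,-0.014,0],[-15,-37,-105,0,0,-0.014,0],[-15,-37,-160,0,0,-0.014,0],[-15,-37,-200,0,0,-0.014,0],[-15,-37,-220,0,0,-0.014,0],[-15,-37,-235,0,0,-0.014,0],[-15,-37,-235,0,0,-0.014,0],[-15,-37,-235,0,0,-0.014,0.3],[-15,-37,-235,0,0,-0.014,0.6],[-15,-37,-235,0,0,-0.014,0.6],[-15,-37,-235,0,0,-0.014,0.6],[-15,-37,-235,0,0,-0.014,0.6]]], "newtons": 25}}

```text
clock: 2.45
eef_pos: [0.6108, -0.1471, 0.0675]
ee_rot: [0.712, 0.702, 0.001, 0.001]
ft_force: [-0.4, 0.6, 7.0]
finger_gap: 0.06
grip_force: 28.5
```

>>> {"op": "move_arm", "data": {"moves": [[[0,-4,0,0,0,0,0.6],[0,-8,0,0,0,0,0.6],[0,-12,0,0,0,0,0.6],[0,-15,0,0,0,0,0.6],[0,-17,0,0,0,0,0.6],[0,-19,0,0,0,0,0.6],[0,-19,0,0,0,0,0.6]]]}}

```text
clock: 3.32
eef_pos: [0.6109, -0.166, 0.0675]
ee_rot: [0.712, 0.702, 0.001, 0.001]
ft_force: [0.3, 0.6, 6.4]
finger_gap: 0.0597
grip_force: 28.5
```

>>> {"op": "move_arm", "data": {"moves": [[[0,-1,0,0,0,0,0.6],[0,-2,0,0,0,0,0.6],[0,-3,0,0,0,0,0.6],[0,-3,0,0,0,0,0.6]]]}}

```text
clock: 3.82
eef_pos: [0.6109, -0.1687, 0.0675]
ee_rot: [0.712, 0.702, 0.001, 0.001]
ft_force: [0.0, 1.3, 6.3]
finger_gap: 0.0595
grip_force: 28.5
```

>>> {"op": "move_arm", "data": {"moves": [[[0,-1,0,0,0,0,0.6],[0,-2,0,0,0,0,0.6],[0,-3,0,0,0,0,0.6],[0,-3,0,0,0,0,0.6]]]}}

```text
clock: 4.32
eef_pos: [0.6109, -0.1691, 0.0675]
ee_rot: [0.712, 0.703, 0.002, -0.0]
ft_force: [0.2, 7.5, 7.5]
finger_gap: 0.0596
grip_force: 28.6
```

Blue met the panel after sliding 22 mm. I'll ease the load, release it and go to yellow.

>>> {"op": "move_arm", "data": {"moves": [[[0,2.5,0,0,0,0,0.6],[0,2.5,0,0,0,0,0],[0,2.5,0,0,0,0,0],[0,2.5,0,0,0,0,0],[0,2.5,35,0,0,0,0],[0,2.5,65,0,0,0,0],[0,40,65,0,0,0,0],[0,74,65,0,0,0,0],[0,74,65,0,0,0,0],[0,74,30,0,0,0,0],[0,74,5,0,0,0,0],[0,74,0,0,0,0,0]]]}}

```text
clock: 5.82
eef_pos: [0.6087, -0.0991, 0.0645]
ee_rot: [0.712, 0.702, -0.001, -0.001]
ft_force: [-0.6, -0.6, -0.7]
finger_gap: 0.0853
grip_force: 0.0
```

>>> {"op": "move_arm", "data": {"moves": [[[0,0,0,0,0,0,0],[0,0,0,0,0,0,0.3],[0,0,0,0,0,0,0.6],[0,0,0,0,0,0,0.6],[0,0,0,0,0,0,0.6],[0,4,0,0,0,0,0.6],[0,8,0,0,0,0,0.6],[0,12,0,0,0,0,0.6],[0,16,0,0,0,0,0.6],[0,18,0,0,0,0,0.6],[0,18,0,0,0,0,0.6]]]}}

```text
clock: 7.2
eef_pos: [0.6108, -0.0806, 0.0674]
ee_rot: [0.712, 0.702, 0.0, 0.001]
ft_force: [-0.1, -1.7, 5.3]
finger_gap: 0.0593
grip_force: 30.0
```

>>> {"op": "move_arm", "data": {"moves": [[[0,2,0,0,0,0,0.6],[0,4,0,0,0,0,0.6],[0,5,0,0,0,0,0.6],[0,5,0,0,0,0,0.6]]]}}

```text
clock: 7.7
eef_pos: [0.6108, -0.0761, 0.0674]
ee_rot: [0.712, 0.702, 0.0, 0.001]
ft_force: [-0.1, -2.0, 6.5]
finger_gap: 0.0594
grip_force: 30.0
```

>>> {"op": "move_arm", "data": {"moves": [[[0,1.5,0,0,0,0,0.6],[0,3,0,0,0,0,0.6],[0,3,0,0,0,0,0.6],[0,3,0,0,0,0,0.6]]]}}

```text
clock: 8.2
eef_pos: [0.6108, -0.073, 0.0674]
ee_rot: [0.712, 0.702, 0.0, 0.001]
ft_force: [-0.2, -2.3, 5.2]
finger_gap: 0.0595
grip_force: 29.9
```

The gap is about 53 mm. I'll release yellow, rise and move over to look at the red tin.

>>> {"op": "move_arm", "data": {"moves": [[[0,0,0,0,0,0,0],[0,0,0,0,0,0,0],[0,0,0,0,0,0,0],[0,0,40,0,0,0,0],[0,0,95,0,0,0,0],[0,0,150,0,0,0,0],[-20,40,190,0,0,0,0],[-50,80,225,0,0,0,0],[-80,130,235,0,0,0,0],[-100,180,235,0,0,0,0],[-120,230,235,0,0,0,0],[-140,270,235,0,0,0,0]]]}}

```text
clock: 9.7
eef_pos: [0.4688, 0.2001, 0.3014]
ee_rot: [0.712, 0.703, 0.0, -0.0]
ft_force: [1.0, -0.3, 0.2]
finger_gap: 0.0853
grip_force: 0.0
```

>>> {"op": "move_arm", "data": {"moves": [[[0,0,0,0,0,0,0],[0,0,0,0,0,0,0],[0,0,0,0,0,0,0]]]}}

```text
clock: 10.07
eef_pos: [0.4706, 0.1966, 0.3011]
ee_rot: [0.713, 0.701, -0.0, 0.0]
ft_force: [-0.3, -1.3, 0.7]
finger_gap: 0.0856
grip_force: 0.0
```

```bash
python3 cap.py wrist w2 120 520 50 350 2
python3 - <<'E'
import pickle,cv2
from workcell import imaging
d=imaging.capture('side');cv2.imwrite('pics/s1.png',cv2.resize(d['image'][140:270,280:430,::-1],None,fx=4,fy=4))
E
```

```text
10.075 [0.4706032  0.19662271 0.30110191] [ 7.12851095e-01  7.01315348e-01 -2.64675636e-04  1.69447317e-04] [-0.34099298 -1.30219687  0.72849111]
```

View pics/w2.png

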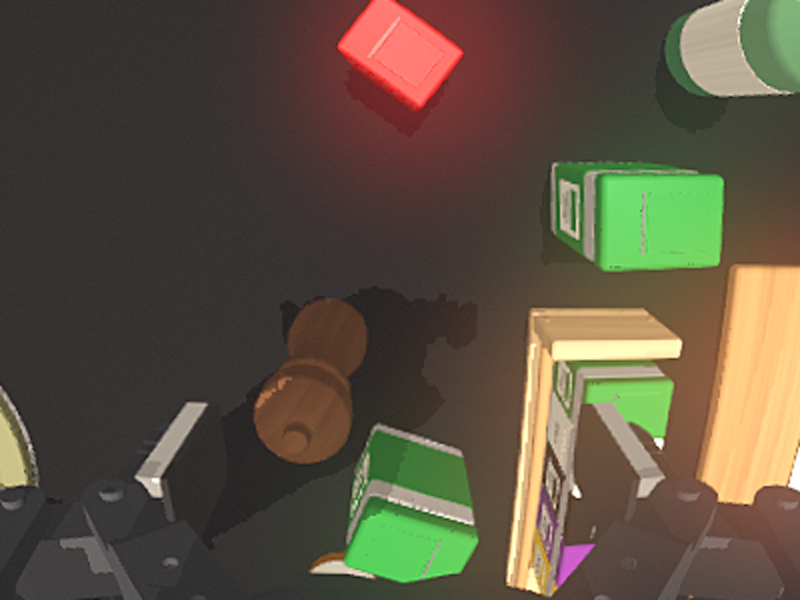

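Run:
```python
import pickle;from h import *
np.set_printoptions(precision=1,suppress=True)
o,d=pickle.load(open('w2.pkl','rb'))
P=[atz(d,o,(120+u/2,50+v/2),'wrist',.095)[:2] for u,v in[(339,46),(382,-2),(462,53),(417,103)]]
print(*P,np.mean(P,0))
for i in range(4):
  e=P[(i+1)%4]-P[i];print(np.linalg.norm(e),np.degrees(np.arctan2(e[1],e[0])))
im=d['image'].astype(int);m=(im[:,:,0]>1.8*im[:,:,1])&(im[:,:,0]>150)
import cv2
k,l,s,c=cv2.connectedComponentsWithStats(m.astype(np.uint8));j=1+s[1:,4].argmax();print(s[j])
r=cv2.minAreaRect(np.argwhere(l==j)[:,::-1].astype(np.float32));b=cv2.boxPoints(r);print(b)
print(*[atz(d,o,p,'wrist',.095)[:2] for p in b])
for u,v in [(600,270),(598,175),(722,265),(305,460)]: print(atz(d,o,(120+u/2,50+v/2),'wrist',.12)[:2])
```

```text
[438.1 316.1] [462.4 343.2] [506.1 311. ] [480.8 282.6] [471.9 313.2]
36.33388901796789 48.15999774444051
54.28324477313867 -36.2948328767876
38.07557363725959 -131.76970545606113
54.18932349230548 141.867198529747
[ 288   46   64   60 2044]
[[285.5  75. ]
 [309.3  43. ]
 [352.8  75.2]
 [329.  107.2]]
[433.7 314. ] [460.6 350.3] [508.1 312.5] [481.3 276.1]
[581.  192.1]
[577.2 244.7]
[659.4 195.1]
[410.6  76.8]
```

The red lid is centred near (472,310), with its 60 mm axis at about −38°. I'll turn to match and look closer.

>>> {"op": "move_arm", "data": {"moves": [[[0,15,-10,0,0,-0.16,0],[0,30,-20,0,0,-0.32,0],[0,45,-30,0,0,-0.48,0],[0,60,-40,0,0,-0.645,0],[0,60,-40,0,0,-0.645,0],[0,60,-40,0,0,-0.645,0],[0,60,-40,0,0,-0.645,0]]]}}

```text
clock: 11.05
eef_pos: [0.4705, 0.2571, 0.2618]
ee_rot: [0.898, 0.441, 0.0, 0.0]
ft_force: [0.7, 0.3, -0.5]
finger_gap: 0.0852
grip_force: 0.0
```

```bash
python3 cap.py wrist w3 170 470 60 360 2
python3 - <<'E'
import pickle;from h import *
import cv2
np.set_printoptions(precision=1,suppress=True)
o,d=pickle.load(open('w3.pkl','rb'))
im=d['image'].astype(int);m=(im[:,:,0]>1.8*im[:,:,1])&(im[:,:,0]>150)
k,l,s,c=cv2.connectedComponentsWithStats(m.astype(np.uint8));j=1+s[1:,4].argmax();print(s[j])
E
```

```text
11.05 [0.47048364 0.25707478 0.26175142] [8.97731891e-01 4.40542075e-01 3.36394642e-04 1.36396944e-04] [ 0.71239182  0.27422688 -0.5409245 ]
[ 257  118   61   43 2466]
```

View pics/w3.png

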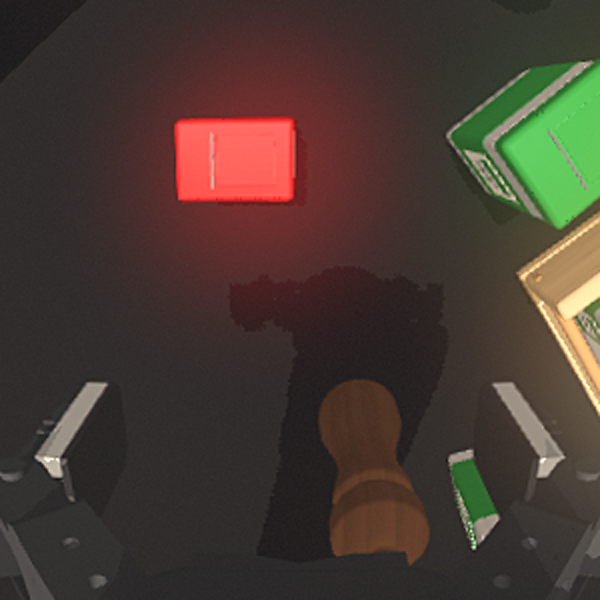

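The tool is now aligned with the red tin. Its lid spans crop u 175–297 and v 118–201. The pepper mill is at crop (375,470), so I'll keep clear of it.

Run:
```python
import pickle;from h import *
np.set_printoptions(precision=1,suppress=True)
o,d=pickle.load(open('w3.pkl','rb'))
f=lambda u,v,z=.095:atz(d,o,(170+u/2,60+v/2),'wrist',z)[:2]
P=np.array([f(175,119),f(295,118),f(295,201),f(178,201)]);print(P,P.mean(0),P.mean(0)-o['eef_pos'][:2]*1000)
for i in range(4):
  e=P[(i+1)%4]-P[i];print(np.linalg.norm(e),np.degrees(np.arctan2(e[1],e[0])))
print(Ro.from_quat(o['ee_rot']).as_matrix()[:,1],'mill base',f(360,420,.03),'top',f(380,540,.13))
```

```text
[[461.5 348.6]
 [508.6 311.4]
 [483.1 278.4]
 [436.2 315.3]] [472.4 313.4] [ 1.9 56.3]
60.01009813685213 -38.28614154363449
41.77226717482459 -127.76128526192325
59.63711348917858 141.7635349809827
41.82904717892825 52.7489816274221
[ 0.8 -0.6  0. ] mill base [420.4 125.6] top [408.5 104. ]
```

>>> {"op": "move_arm", "data": {"moves": [[[2,40,0,0,0,-0.01,0],[2,57,-30,0,0,-0.01,0],[2,57,-80,0,0,-0.01,0],[2,57,-130,0,0,-0.01,0],[2,57,-170,0,0,-0.01,0],[2,57,-195,0,0,-0.01,0],[2,57,-205,0,0,-0.01,0],[2,57,-205,0,0,-0.01,0.3],[2,57,-205,0,0,-0.01,0.6],[2,57,-205,0,0,-0.01,0.6],[2,57,-205,0,0,-0.01,0.6],[2,57,-205,0,0,-0.01,0.6]]], "newtons": 35}}

```text
clock: 12.6
eef_pos: [0.4726, 0.3153, 0.0573]
ee_rot: [0.9, 0.436, 0.001, -0.0]
ft_force: [1.2, -0.9, 6.6]
finger_gap: 0.0595
grip_force: 38.8
```

>>> {"op": "move_arm", "data": {"moves": [[[0,0,20,0,0,0,0.6],[0,0,70,0,0,0,0.6],[0,0,130,0,0,0,0.6],[0,0,185,0,0,0,0.6],[10,-20,220,0,0,0.1,0.6],[40,-50,230,0,0,0.25,0.6],[70,-90,230,0,0,0.4,0.6],[90,-135,230,0,0,0.55,0.6],[110,-180,230,0,0,0.655,0.6],[130,-230,230,0,0,0.655,0.6],[138,-285,230,0,0,0.655,0.6],[138,-340,230,0,0,0.655,0.6]]]}}

```text
clock: 14.1
eef_pos: [0.6101, -0.0269, 0.2858]
ee_rot: [0.712, 0.702, -0.0, -0.0]
ft_force: [-0.4, -0.6, -0.7]
finger_gap: 0.0597
grip_force: 38.4
```

>>> {"op": "move_arm", "data": {"moves": [[[0,-50,0,0,0,0,0.6],[0,-94,0,0,0,0,0.6],[0,-94,0,0,0,0,0.6],[0,-94,0,0,0,0,0.6],[0,-94,0,0,0,0,0.6]]]}}

```text
clock: 14.72
eef_pos: [0.6101, -0.1172, 0.2864]
ee_rot: [0.711, 0.703, 0.0, -0.0]
ft_force: [-0.5, 0.5, -1.2]
finger_gap: 0.0594
grip_force: 38.4
```

```bash
python3 cap.py wrist w4 220 400 130 380 2.4
```

```text
14.725 [ 0.61007909 -0.11724711  0.28636151] [ 7.11209734e-01  7.02979769e-01  2.95697414e-04 -2.68359866e-04] [-0.47855303  0.5081894  -1.15854379]
```

View pics/w4.png

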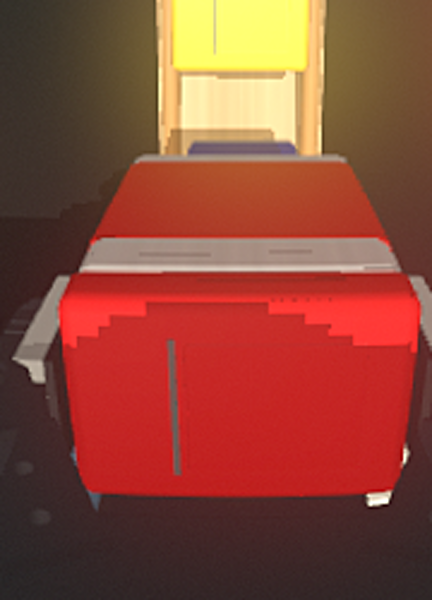

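Run:
```python
import pickle;from h import *
np.set_printoptions(precision=1,suppress=True)
o,d=pickle.load(open('w4.pkl','rb'))
f=lambda u,v,z:atz(d,o,(220+u/2.4,130+v/2.4),'wrist',z)[:2]
print('yellow -y',f(241,71,.107),'xs',f(174,40,.107),f(308,40,.107),'blue +y',f(242,142,.107))
print('red bottom',f(135,158,.229),f(347,158,.229),'red lid top',f(63,292,.324),f(418,292,.324))
print('rails in',f(182,110,.035),f(296,110,.035))
```

```text
yellow -y [610.2 -92.7] xs [581.2 -78.6] [639.4 -79.2] blue +y [ 610.3 -124.6]
red bottom [580.  -99.2] [639.4 -99.9] red lid top [581.2 -95.8] [637.5 -96.5]
rails in [ 578.2 -123.9] [ 639.8 -124.6]
```

The seat measures y −92.7 to about −146, so its centre is −119.5. Red hangs centred at about −119.6 and x 610. I'll lower it.

>>> {"op": "move_arm", "data": {"moves": [[[0,0,-40,0,0,0,0.6],[0,0,-80,0,0,0,0.6],[0,0,-110,0,0,0,0.6],[0,0,-125,0,0,0,0.6],[0,0,-140,0,0,0,0.6],[0,0,-155,0,0,0,0.6],[0,0,-170,0,0,0,0.6],[0,0,-185,0,0,0,0.6],[0,0,-197,0,0,0,0.6],[0,0,-207,0,0,0,0.6],[0,0,-212,0,0,0,0.6],[0,0,-212,0,0,0,0.6]]]}}

```text
clock: 16.27
eef_pos: [0.6099, -0.119, 0.074]
ee_rot: [0.712, 0.702, -0.0, -0.0]
ft_force: [-0.8, -0.2, -1.7]
finger_gap: 0.0601
grip_force: 38.4
```

>>> {"op": "move_arm", "data": {"moves": [[[0,0,-1.5,0,0,0,0.6],[0,0,-3,0,0,0,0.6],[0,0,-4.5,0,0,0,0.6],[0,0,-5.5,0,0,0,0.6],[0,0,-5.5,0,0,0,0.6]]]}}

```text
clock: 16.9
eef_pos: [0.6101, -0.1191, 0.0693]
ee_rot: [0.712, 0.702, 0.0, 0.0]
ft_force: [-1.0, -0.4, 4.9]
finger_gap: 0.0595
grip_force: 38.9
```

Red met the base at the expected height, with the force going from −1.7 to +4.9 N. I'll release it and rise straight up.

>>> {"op": "move_arm", "data": {"moves": [[[0,0,0,0,0,0,0.4],[0,0,0,0,0,0,0.1],[0,0,0,0,0,0,0],[0,0,0,0,0,0,0],[0,0,20,0,0,0,0],[0,0,60,0,0,0,0],[0,0,115,0,0,0,0],[0,0,170,0,0,0,0],[0,0,230,0,0,0,0],[0,0,230,0,0,0,0],[0,0,230,0,0,0,0]]]}}

```text
clock: 18.27
eef_pos: [0.6097, -0.119, 0.2982]
ee_rot: [0.712, 0.702, -0.0, -0.0]
ft_force: [-0.4, 0.4, -0.9]
finger_gap: 0.0856
grip_force: 0.0
```

Run:
```python
import cv2,numpy as np
from workcell import telemetry,imaging
o=telemetry.get_obs();print(o['clock'],o['eef_pos'],o['ft_force'])
c={n:imaging.capture(n)['image'][:,:,::-1] for n in('scene','side','wrist')}
r=lambda im:cv2.resize(im,(390,300),interpolation=cv2.INTER_CUBIC)
t=np.hstack([r(c['scene'][150:290,230:412]),r(c['side'][130:280,260:455])])
b=np.hstack([r(c['wrist'][60:360,125:515]),r(c['scene'])])
cv2.imwrite('pics/fin.png',np.vstack([t,b]))
```

```text
18.275 [ 0.60965311 -0.11901114  0.29822371] [-0.37471348  0.43191765 -0.9407667 ]
```

View pics/fin.png

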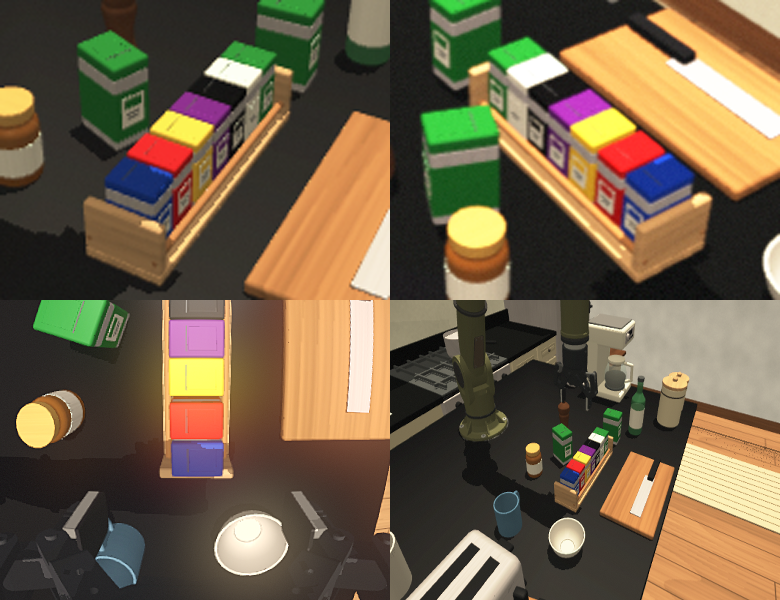

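All seven tins stand upright in the row. Red is between yellow and blue (wrist panel: yellow (197,378), red (197,420), blue (197,458)), and the bystanders are where they were. I'm handing it in.

```bash
python3 -c "
from workcell import ctrl;print(ctrl.job_done())"
```

```text
the job is handed in; nothing more can be done
None
```

The red tin stands on the rack's base between the yellow and blue tins, all seven tins are upright in the row, nothing else was moved, and the job was handed in at about 18 s.

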